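# Clamp the brass foot in the polishing jig and hold the hold-to-run dial at the fast speed

### The arm

A 6-joint arm with a two-finger parallel gripper is mounted at the origin on the work surface. World frame = base frame: x ahead of the robot, y to its left, z up, the work surface at z = 0. Lengths are in mm, angles in degrees, forces in N, time in s.
With the tool pointing down it reaches from about 300 to 850 mm from the base axis. Payload 4.2 kg.
Tool frame: the origin (TCP) lies midway between the tips of the shut fingers; the grasp point (between the pads) lies 19 mm behind it; z points along the fingers, y is the line along which they close (so a half turn about z gives the same grasp; the last joint's range is limited). The gripper opens to 91 mm and grips with 3 to 60 N. Pads are 32 mm wide; open, the fingers measure 118 mm over their backs; the gripper's body (76 mm by 178 mm) begins 60 mm behind the grasp point.
Start: joints at [-65.89, 18.312, 89.639, -0, 72.044, -1.146], TCP at [245.337, -520.051, 213.976] pointing down, gripper open.
Joint ranges: [-177.97, 177.97], [-48.28, 115.42], [12.27, 149.76], [-77.06, 257.06], [2.81, 150.46], [-146.56, 146.56]. Speed limits (degrees/s): [147.25, 147.25, 180, 180, 180, 180].

### API

Orientations are given as [roll, pitch, yaw] about the fixed x, y, z axes, in that order (R = Rz(yaw) Ry(pitch) Rx(roll)).
In Python, from workcell import env gives the robot as it stands.
- The arm moves only by the shell command python3 -m jog 'ROWS' [FORCE]. ROWS is a JSON object of lists of equal length, an entry for each row: "jaw": the finger opening in mm, from 0 to 91.2; "slide": the shift along the tool's x, y, z in units of 30 mm (1.0 is 30 mm), a list of three; "spin": the turn about the tool's z in units of 8 degrees (1.0 is 8 degrees). In form: {"jaw": [jaw, ...], "slide": [[dx, dy, dz], ...], "spin": [spin, ...]}. A call has 1 to 10 rows; each row shifts and turns the commanded pose from where the row before left it, along the tool's axes as they then stand; what a row does not reach is not made up. A row lasts 1/10 s, in which the tool goes at most 50 mm and 8.59 degrees, less where a joint would pass 70% of its speed; a pose out of reach is approached as far as the arm can. A call is refused whole if a number of a shift passes 1 or a number of a turn 1, either way. A call with a gripper value outside its range is refused whole. The fingers move at their own pace and stop on an object; FORCE is the grip in N (left out, the last holds). Time passes only in rows, so rows that do not move let the fingers close. It gives the time, the measured TCP pose, the force, the opening and the grip force at its end, in the units of the state.
- env.state(): the state, without advancing time (a new reading comes with each control period).
- env.grab_frame(name): name is "scene" or "top"; returns the picture (480x640x3 uint8, red, green, blue); there is no depth.
- env.camera_model(name): a dict with "fx", "fy", "cx", "cy" (pixels), "camera_from_world" (4x4, takes a point from world to camera coordinates). Camera axes: x right, y up, looking along -z (the intrinsics and any distortion apply to the point x, -y, -z); pixel columns grow to the right and rows downward; lengths in mm; the calibration is good to about 2 mm. A picture is of the moment at which its call begins. camera_model takes no time and is no camera call.
- env.job_done(): hands the job in; it is judged then, once.
The state is a dict: "time_s": time; "qpos": joint angles; "qvel": joint speeds; "effort": joint torques, N m; "ee_pos": TCP position; "ee_rot": TCP orientation; "force": force on the tool from outside, world axes, zero at the start; "torque": the same for the moment, N m; "gripper_width": finger opening in mm; "gripper_force": force on a finger pad.
Only numpy, scipy, OpenCV 4.12 (cv2) and the standard library are available. Lean on these libraries where they do the work, as an engineer would, in place of code of your own. Each camera call takes 0.05 s, during which the arm holds its last target. There are 200 camera calls.

### The job

Get the brass foot polished: with the dial still off, swing the handle of the jig's toggle clamp down over centre so that the clamp stays shut by itself with its pad pressing on the foot, and take the hand off it. Then turn the spring-return dial on the control box clockwise past its first two clicks to the third, the fast speed, and hold it there: it springs back to off when let go, so the program finishes while still holding the dial at the third click. Leave the foot in its nest and the other things on the bench where they are.

Things in the scene. Friction and masses are not known exactly. Their poses are not given: they have to be found in the camera images.
- polisher: Fixed polishing jig, grey base plate 310 x 245 x 12 mm. Origin on the bench under the nest's centre; z up, +x from clamp to mop, +y to the motor. Nest floor 26 mm above the bench, five steel jaws 32 mm. Cotton mop (80 mm diameter) at x = +72, motor beside it at y = +24 to +149, all up to 118 mm high. Toggle clamp on a block at x = -55 to -155, y = 0, in line with x, its pad over the nest.
- foot: Turned brass foot lying loose in the nest: flange 70 mm diameter and 10 mm thick, boss 26 mm diameter on top, 28 mm high overall, about 260 g. Origin: centre of its underside, z up. It stays where it is.
- clamp_handle (a joint): Angle (rad) of the clamp's handle against its bar; starts at 0 to 0.35. 0: open, bar raised 50 degrees towards the mop, handle 62 degrees above level, leaning to -x of the jig. Grows as the handle is swung down: 1.96 dead centre, 2.02 shut on its stop, handle level, held by the sprung pad. Until the pad meets the foot friction holds it where it is left. 3 to 5 N square to the grip moves it.
- clamp_grip (a point): On the centre line of the handle's round black rubber grip (18 mm diameter, 78 long, within 8 degrees of x), 17 mm from its free end. x along the handle to its knee pin at (+111, 0, -8) mm, which shifts 17 forward and 8 up in the stroke; y across, level; z square to it, the side to press: push along -z as it turns. Open: 191 mm above the bench at jig x = -137; shut: 96 mm, x = -187.
- clamp_pad: Black rubber pad (18 mm diameter) on a spring spindle at the front end of the clamp bar. Origin: centre of the pad's lower face. Shut, it presses on the boss, 54 mm above the bench, with about 25 N.
- control: Fixed grey control box 120 (x) x 90 (y) x 50 mm high, with the dial in the middle of its top. Origin: centre of its underside on the bench, z up.
- dial_lever: The dial's black bar handle, level, on an upright axis: 10 mm thick, 22 high, 54 long. Origin on the axis at the bar's underside (64 mm above the bench); x along the bar to its pointer end, 36 mm from the axis (short end 18 mm behind it); z up. It stands on a 32 mm wide disc over a 40 mm collar.
- dial (a joint): Angle (rad) of the dial, clockwise seen from above positive. 0: off; clicks at 0.436, 0.873 and 1.309 (the third), end stop at 1.396. A spring pulls it back to off from everywhere; turning takes 0.06 to 0.16 N m, with a felt click (about 0.035 N m up and down) at each position.
- spare_foot: bystander: a second brass foot like the one in the nest (70 mm diameter, 28 mm high), loose on the bench. Origin: centre of its underside.
- compound_bar: bystander: bar of polishing compound 75 x 26 x 26 mm on the jig's base plate at its -y edge. Origin: centre of its underside.
- cup: bystander: white lidded drinking cup, 86 mm wide, 118 mm high. Origin: centre of its underside.
- jar: bystander: glass jar with a lid, 68 mm wide, 85 mm high. Origin: centre of its underside.
- brush: bystander: flat brush 180 mm long lying on the bench. Origin: centre of its underside.
- spool: bystander: spool of blue thread, 40 mm wide, 52 mm high. Origin: centre of its underside.
- finial: bystander: brass finial, 44 mm wide, 78 mm high. Origin: centre of its underside.
- blue_basket: bystander: open blue basket 170 x 120 x 60 mm. Origin: centre of its underside.
Mind the look-alikes: they are no part of the job. Leave any green or orange look-alike of the control alone.

How it is judged:
By the outcome, as a careful person would: the job done as asked, in the order asked, and still so for the second after the job is handed in, while the arm keeps its last pose, push and grip.
It also fails if it takes over 45 s, if anything falls off the work surface, if the arm or the gripper's body presses on something with over 40 N, if the wrist force passes 120 N, or if a joint passes its speed limit or range.

## Working session

There is one attempt and no reset: what is moved stays moved. The work goes in short steps, Python scripts to look and compute and a shell command to move; the robot and the scene stay as the last step left them, time stands still between calls to the robot, and variables do not carry over. Pictures are saved under pics/ and viewed, at most 10 in all, crops included, and the job is handed in when it is done.

```bash
ls; mkdir -p pics
python3 - <<'E'
from workcell import env
import cv2
for n in("scene","top"):
    cv2.imwrite(f"pics/{n}0.png",env.grab_frame(n)[:,:,::-1]); m=env.camera_model(n); print({k:(v if not hasattr(v,'round') else v) for k,v in m.items()})
print(env.state())
E
```

```text
pics
{'fx': 543.1313890662834, 'fy': 543.1313890662834, 'cx': 325.74417584574985, 'cy': 240.04534931329337, 'camera_from_world': array([[ 4.06418613e-01,  9.13669903e-01,  5.58732326e-03,
        -1.82042778e+02],
       [-7.14863435e-01,  3.14165229e-01,  6.24716318e-01,
         2.64153116e+02],
       [ 5.69029156e-01, -2.57890513e-01,  7.80831802e-01,
        -1.85116130e+03],
       [ 0.00000000e+00,  0.00000000e+00,  0.00000000e+00,
         1.00000000e+00]])}
{'fx': 445.7775042715365, 'fy': 445.7775042715365, 'cx': 314.23721955267473, 'cy': 247.65928618075205, 'camera_from_world': array([[ 7.76605936e-02, -9.96978106e-01,  1.86777502e-03,
        -5.35352955e+01],
       [ 9.72895152e-01,  7.61936622e-02,  2.18333571e-01,
        -5.23449814e+02],
       [-2.17816103e-01, -1.51387655e-02,  9.75872411e-01,
        -1.20265280e+03],
       [ 0.00000000e+00,  0.00000000e+00,  0.00000000e+00,
         1.00000000e+00]])}
{'time_s': 0.1, 'qpos': array([-6.58925897e+01,  1.83485369e+01,  8.96965389e+01,  1.25378264e-03,
        7.20423673e+01, -1.14522461e+00]), 'qvel': array([-0.08606834, -0.130354  , -0.17469925,  0.03915801,  0.05626356,
       -0.11627567]), 'effort': array([ 5.52512902e-04, -4.13330984e+01, -2.32509720e+01,  7.29211816e-02,
        4.22572915e-02, -3.84468308e-05]), 'ee_pos': array([ 245.14370261, -519.66308015,  213.21822942]), 'ee_rot': array([-1.79912598e+02, -2.93956655e-03,  2.52522452e+01]), 'force': array([-0.43951827,  0.33579467,  0.82386496]), 'torque': array([ 0.04261257,  0.02445661, -0.0021924 ]), 'gripper_force': 0.0, 'gripper_width': 91.1365469141724}
```

View pics/scene0.png

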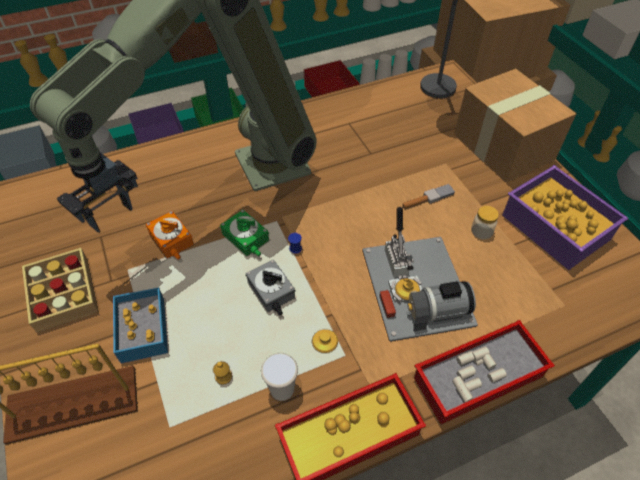

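View pics/top0.png

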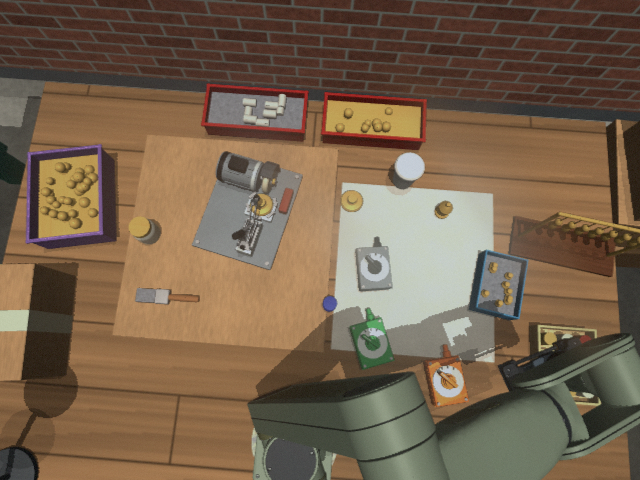

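Scene: the grey control is at scene (271,285) / top (374,265). Its look-alikes are green at (245,232)/(372,340) and orange at (170,235)/(447,382); I choose the grey one. The jig is at scene (415,285) / top (250,215), with the handle's black grip at scene (400,217). Next I'll enlarge both.

Run:
```python
import cv2,numpy as np
s=cv2.imread("pics/scene0.png");t=cv2.imread("pics/top0.png")
def c(i,x,y,w,h,k): return cv2.resize(i[y:y+h,x:x+w],None,fx=k,fy=k,interpolation=cv2.INTER_CUBIC)
a=np.hstack([c(s,350,200,100,100,4)[:300],c(t,185,140,130,100,4)[:,:,:][:300,:400]])
a=np.hstack([c(s,360,200,100,75,4),c(t,205,200,100,75,4)])
b=np.hstack([c(s,230,250,100,75,4),c(t,330,225,100,75,4)])
cv2.imwrite("pics/c1.png",np.vstack([a,b]))
```

```text
(no output)
```

View pics/c1.png

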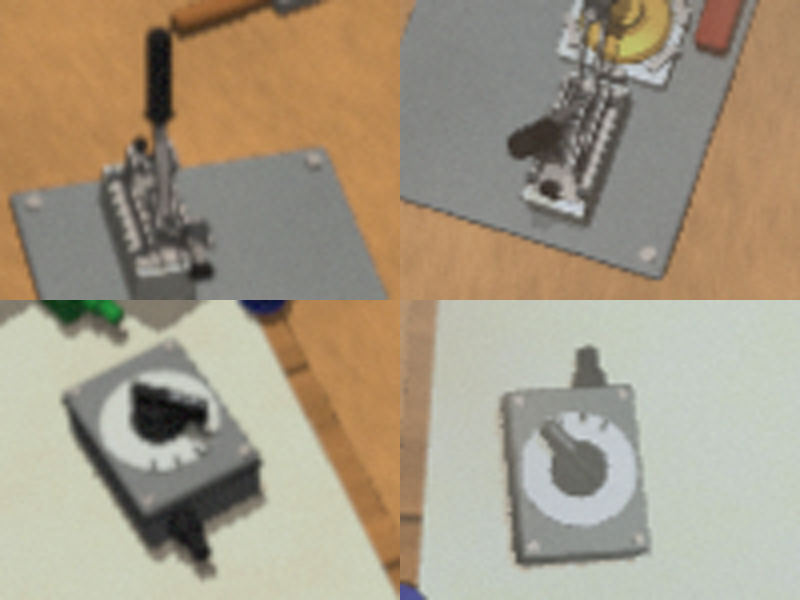

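Crop: clamp grip free end at scene (399.5,208), top (233,237), and its lower end at scene (399.5,230), top (243.5,232.5). The grey box has a black dial with its pointer up-left in the top view, and its tip at top (337.. crop 548,428).

```bash
cat > h.py <<'E'
from workcell import env
import numpy as np
M={n:env.camera_model(n) for n in("scene","top")}
def ray(n,p):
    m=M[n];T=m["camera_from_world"];R=T[:3,:3]
    d=R.T@np.array([(p[0]-m["cx"])/m["fx"],-(p[1]-m["cy"])/m["fy"],-1]);return -R.T@T[:3,3],d/np.linalg.norm(d)
def plane(n,p,z):
    o,d=ray(n,p);return (o+d*(z-o[2])/d[2]).round(1)
def tri(ps,pt):
    A=0;b=0;L=[ray("scene",ps),ray("top",pt)]
    for o,d in L:
        P=np.eye(3)-np.outer(d,d);A=A+P;b=b+P@o
    x=np.linalg.solve(A,b);return x.round(1),[round(float(np.linalg.norm(np.cross(x-o,d))),1) for o,d in L]
def proj(n,x):
    m=M[n];T=m["camera_from_world"];c=T[:3,:3]@np.array(x)+T[:3,3]
    return np.array([m["cx"]+m["fx"]*c[0]/-c[2],m["cy"]-m["fy"]*c[1]/-c[2]]).round(1)
E
python3 - <<'E'
from h import *
print("grip end",tri((399.5,208),(232.5,237.5)),"grip low",tri((399.5,230),(244,232.5)))
C=lambda x,y:(205+(x-400)/4,200+y/4); S=lambda x,y:(360+x/4,200+y/4)
print("plate",[plane("top",p,12) for p in [C(660,278),(194,242),(301,172)]],[plane("scene",p,12) for p in [S(10,195),S(318,150),(391,336),(474,326)]])
print("boss",plane("top",(261.5,203),54),plane("scene",(407,285),54))
C=lambda x,y:(330+(x-400)/4,225+(y-300)/4); S=lambda x,y:(230+x/4,250+(y-300)/4)
print("box top",[plane("top",C(*p),50) for p in [(503,395),(630,385),(650,553),(516,563)]],[plane("scene",S(*p),50) for p in [(65,397),(172,342),(262,460),(150,518)]])
print("dial hub",plane("top",C(582,465),80),plane("top",C(580,470),50),"tip",plane("top",C(548,430),86), plane("scene",S(205,410),86),plane("scene",S(135,388),86))
print("spool",plane("top",(330,303),52),"spare",plane("top",(352,201),28))
print(ray("top",(0,0))[0],ray("scene",(0,0))[0])
E
```

```text
grip end (array([504.7, 191.6, 196.6]), [1.1, 1.1]) grip low (array([534.7, 177.7, 142.6]), [2.8, 2.8])
plate [array([461.5, 111. ,  12. ]), array([525.7, 341.8,  12. ]), array([768.8,  46.7,  12. ])] [array([464.9, 111.3,  12. ]), array([519.8, 342.6,  12. ]), array([754.7,  50.9,  12. ]), array([817.5, 267.4,  12. ])]
boss [647.3 150.3  54. ] [653.5 149.9  54. ]
box top [array([ 533.8, -130.5,   50. ]), array([ 548.2, -220.2,   50. ]), array([ 429.1, -239.2,   50. ]), array([ 414.9, -146.4,   50. ])] [array([ 441. , -237.5,   50. ]), array([ 426.4, -153.4,   50. ]), array([ 543.9, -132.5,   50. ]), array([ 556.5, -217.6,   50. ])]
dial hub [ 482.  -185.1   80. ] [ 484.  -187.7   50. ] tip [ 503.4 -159.9   86. ] [ 514.2 -160.    86. ] [ 478.5 -196.6   86. ]
spool [374.4 -68.1  52. ] spare [ 682.9 -112.8   28. ]
[ 251.46222236  -31.69663794 1288.02234871] [1316.18372835 -394.05765374 1281.44198353]
```

```bash
python3 -m jog '{"jaw":[0,0,0,0,0,0,0],"slide":[[0,0,-1],[0,0,-1],[0,0,-1],[0,0,0],[0,0,0],[0,0,0],[0,0,0]],"spin":[-0.9,-0.9,-0.9,-0.9,-0.9,-0.9,-0.9]}' 20
cat >> h.py <<'E'
J0=np.array([650,150,0.]);JY=-14.5
def jig(p):
    a=np.radians(JY);R=np.array([[np.cos(a),-np.sin(a),0],[np.sin(a),np.cos(a),0],[0,0,1]]);return R.T@(np.array(p)-J0)
def wld(p):
    a=np.radians(JY);R=np.array([[np.cos(a),-np.sin(a),0],[np.sin(a),np.cos(a),0],[0,0,1]]);return R@np.array(p)+J0
def need(target): # tool-axis units to a world point
    from scipy.spatial.transform import Rotation as Q
    s=env.state();R=Q.from_euler("xyz",s["ee_rot"],degrees=True).as_matrix()
    print("pos",s["ee_pos"].round(1),"rot",s["ee_rot"].round(1),"units",(R.T@(np.array(target)-s["ee_pos"])/30).round(2),"F",s["force"].round(1))
E
python3 -c "
from h import *
print(wld([-100,4,290])); need(wld([-100,4,290]))"
```

```text
time_s: 0.8
ee_pos: [245.2, -519.8, 303.5]
ee_rot: [-180.0, -0.0, 76.0]
force: [0.0, 0.1, -0.6]
gripper_width: 38.3
gripper_force: 0.0
[554.18675598 178.91059097 290.        ]
pos [ 245.2 -519.8  303.5] rot [-180.   -0.   76.] units [25.09  4.34  0.47] F [ 0.   0.1 -0.6]
```

```bash
python3 -m jog '{"jaw":[0,0,0,0,0,0,0,0,0,0],"slide":[[1,0.2,0],[1,0.2,0],[1,0.2,0],[1,0.2,0],[1,0.2,0],[1,0.2,0],[1,0.2,0],[1,0.2,0],[1,0.2,0],[1,0.2,0]],"spin":[0,0,0,0,0,0,0,0,0,0]}'
python3 -m jog '{"jaw":[0,0,0,0,0,0,0,0,0,0],"slide":[[1,0.2,0],[1,0.2,0],[1,0.2,0],[1,0.2,0],[1,0.2,0],[1,0.2,0],[1,0.2,0],[1,0.2,0],[1,0.2,0],[1,0.2,0]],"spin":[0,0,0,0,0,0,0,0,0,0]}'
python3 -m jog '{"jaw":[0,0,0,0,0,0],"slide":[[1,0.07,0],[1,0.07,0],[1,0.07,0],[1,0.07,0],[1,0.06,0.3],[0,0,0]],"spin":[0,0,0,0,0,0.05]}'
python3 - <<'E'
from h import *
import cv2
need(wld([-100,4,180]));print(jig(env.state()["ee_pos"]))
s=env.grab_frame("scene")[:,:,::-1];t=env.grab_frame("top")[:,:,::-1]
c=lambda i,x,y:cv2.resize(i[y:y+150,x:x+100],None,fx=4,fy=4,interpolation=2)
cv2.imwrite("pics/d1.png",np.hstack([c(s,350,140),c(t,190,140)]))
print(proj("scene",env.state()["ee_pos"]),proj("top",env.state()["ee_pos"]))
E
```

```text
time_s: 1.8
ee_pos: [377.9, -243.0, 303.7]
ee_rot: [-180.0, -0.0, 75.6]
force: [0.6, -1.2, -0.2]
gripper_width: 0.4
gripper_force: 0.0
time_s: 2.8
ee_pos: [510.4, 32.7, 303.5]
ee_rot: [-180.0, 0.0, 75.7]
force: [-0.1, -0.3, -0.4]
gripper_width: 0.7
gripper_force: 0.0
time_s: 3.4
ee_pos: [557.3, 177.2, 292.6]
ee_rot: [-179.8, 0.0, 75.4]
force: [-0.7, -0.1, 0.3]
gripper_width: 0.0
gripper_force: 0.0
pos [557.3 177.2 292.6] rot [-179.8    0.    75.4] units [ 0.03 -0.1   3.75] F [-0.7 -0.1  0.3]
[-96.59218899   3.10435528 292.61441439]
[408.4 198. ] [235.5 206.6]
```

View pics/d1.png

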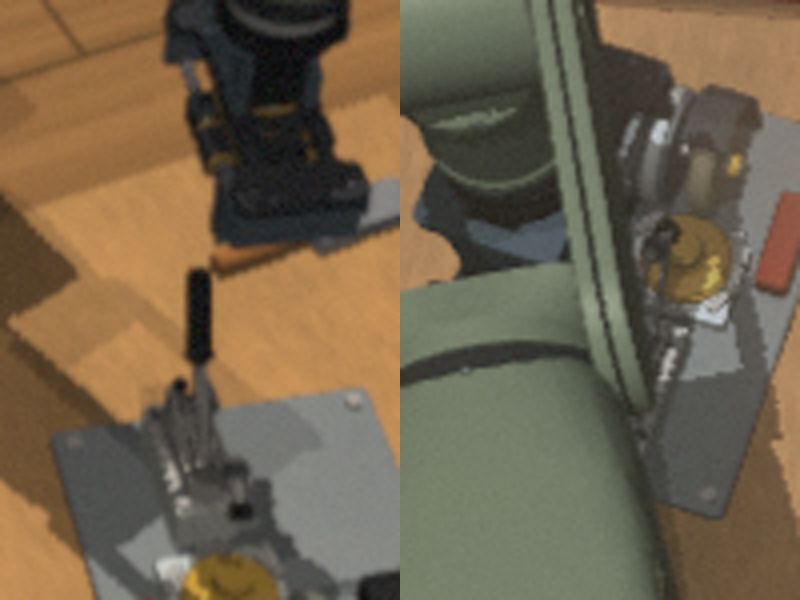

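Crop: the gripper body hides the fingertips (projected tip at scene (408,198)); the grip is still at scene (400,209), with its free end clear of the tool. I descend beside it on its +x side.

```bash
python3 -m jog '{"jaw":[0,0,0,0,0],"slide":[[0,0,0.9],[0,0,0.9],[0,0,0.9],[0,0,0.9],[0,0,0.2]],"spin":[0,0,0,0,0]}'
python3 -m jog '{"jaw":[0,0,0,0],"slide":[[0,-0.2,0],[0,-0.2,0],[0,0,0],[0,0,0]],"spin":[0,0,0,0]}'
python3 -m jog '{"jaw":[0,0,0,0],"slide":[[0,-0.2,0],[0,-0.2,0],[0,0,0],[0,0,0]],"spin":[0,0,0,0]}'
python3 -c "
from h import *
s=env.state();print(jig(s['ee_pos']),s['force'],s['torque'])"
```

```text
time_s: 4.0
ee_pos: [555.2, 172.5, 178.3]
ee_rot: [-179.7, 0.2, 75.2]
force: [0.3, -0.7, 0.2]
gripper_width: 0.3
gripper_force: 0.0
time_s: 4.4
ee_pos: [546.1, 177.6, 182.4]
ee_rot: [179.9, -0.1, 75.3]
force: [0.0, 0.2, -0.7]
gripper_width: 0.4
gripper_force: 0.0
time_s: 4.8
ee_pos: [533.9, 180.5, 181.1]
ee_rot: [180.0, 0.0, 75.3]
force: [0.2, 0.8, 0.6]
gripper_width: 0.4
gripper_force: 0.0
[-120.01554733    0.50556197  181.05852179] [0.15807635 0.7921442  0.63326983] [-0.04584406 -0.06035759  0.01227673]
```

```bash
python3 -m jog '{"jaw":[0,0,0,0],"slide":[[0.1,-0.2,0],[0,-0.2,0],[0,0,0],[0,0,0]],"spin":[0,0,0,0]}'
python3 -m jog '{"jaw":[0,0,0,0],"slide":[[0,-0.2,0],[0,-0.2,0],[0,0,0],[0,0,0]],"spin":[0,0,0,0]}'
python3 - <<'E'
from h import *
import cv2
print(jig(env.state()["ee_pos"]),env.state()["force"])
s=env.grab_frame("scene")[:,:,::-1]
cv2.imwrite("pics/d2.png",cv2.resize(s[150:300,340:480],None,fx=4,fy=4,interpolation=2))
print(proj("scene",env.state()["ee_pos"]))
E
```

```text
time_s: 5.2
ee_pos: [523.2, 186.7, 181.1]
ee_rot: [180.0, -0.0, 75.3]
force: [1.1, -0.4, -0.3]
gripper_width: 0.6
gripper_force: 0.7
time_s: 5.6
ee_pos: [510.8, 189.6, 181.0]
ee_rot: [-179.9, 0.0, 75.3]
force: [0.3, 0.3, 1.4]
gripper_width: 0.4
gripper_force: 0.5
[-144.69513976    3.45874577  180.97145305] [0.34269568 0.32048393 1.3846116 ]
[399.7 213.6]
```

View pics/d2.png

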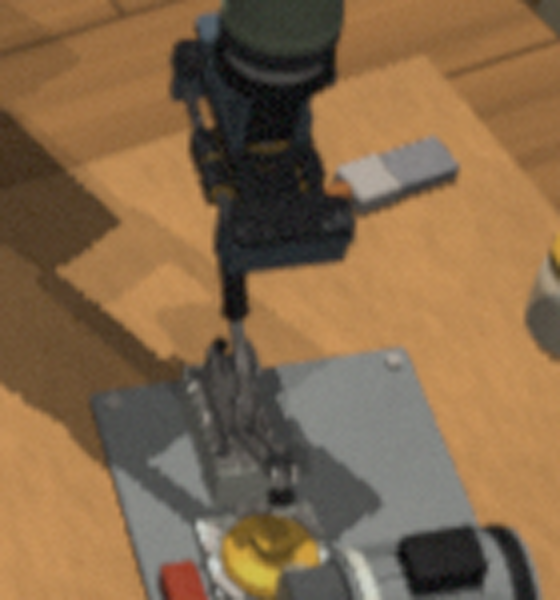

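Crop: the grip is visible below the gripper body at (398,217–229), and its motion is ambiguous. I'll push on and read the force while moving.

```bash
python3 -m jog '{"jaw":[0,0,0],"slide":[[0,-0.2,0.1],[0,-0.2,0.1],[0,-0.2,0.1]],"spin":[0,0,0]}'
python3 -m jog '{"jaw":[0,0,0],"slide":[[0,-0.15,0.2],[0,-0.15,0.2],[0,-0.15,0.2]],"spin":[0,0,0]}'
python3 - <<'E'
from h import *
import cv2
print(jig(env.state()["ee_pos"]),env.state()["force"])
s=env.grab_frame("scene")[:,:,::-1]
cv2.imwrite("pics/d3.png",cv2.resize(s[150:300,340:480],None,fx=4,fy=4,interpolation=2))
print(proj("scene",env.state()["ee_pos"]))
E
```

```text
time_s: 5.95
ee_pos: [494.0, 194.1, 171.7]
ee_rot: [180.0, -0.0, 75.3]
force: [2.7, -1.1, 0.9]
gripper_width: 0.3
gripper_force: 1.3
time_s: 6.25
ee_pos: [480.4, 197.6, 153.3]
ee_rot: [-180.0, 0.0, 75.3]
force: [2.0, -0.8, 1.2]
gripper_width: 0.3
gripper_force: 1.0
[-176.13444276    3.61602461  153.27144517] [ 1.97020173 -0.82353064  1.22774401]
[395.4 211.6]
```

View pics/d3.png

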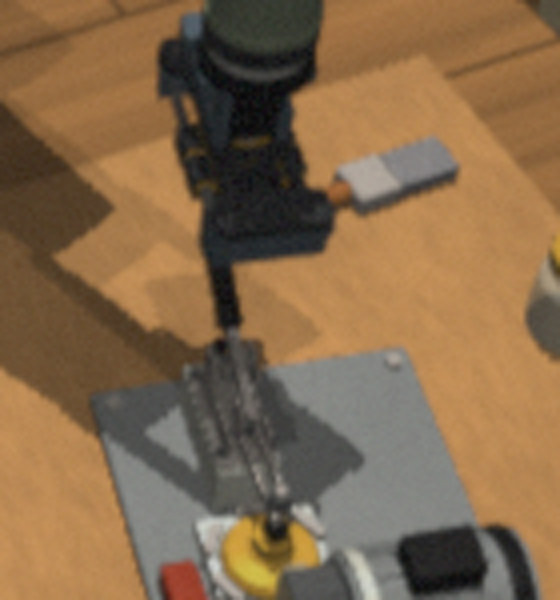

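Crop: the handle has swung, and the bar and pad are almost down over the boss at (408,275). From here I push mainly downwards.

```bash
python3 -m jog '{"jaw":[0,0,0,0],"slide":[[0,0,0.25],[0,0,0.25],[0,0,0.25],[0,0,0.25]],"spin":[0,0,0,0]}'
python3 -m jog '{"jaw":[0,0,0],"slide":[[0,0.05,0.2],[0,0.05,0.2],[0,0,0.2]],"spin":[0,0,0]}'
python3 -c "
from h import *
print(jig(env.state()['ee_pos']),env.state()['force'])"
```

```text
time_s: 6.7
ee_pos: [480.7, 197.5, 123.2]
ee_rot: [-179.9, 0.0, 75.2]
force: [-1.7, 1.1, 3.2]
gripper_width: 0.7
gripper_force: 1.3
time_s: 7.0
ee_pos: [484.5, 196.5, 105.2]
ee_rot: [180.0, 0.0, 75.3]
force: [-0.3, 0.2, -0.2]
gripper_width: 0.4
gripper_force: 0.0
[-171.91343854    3.59623763  105.17329168] [-0.30915196  0.18610014 -0.18932654]
```

```bash
python3 -m jog '{"jaw":[0,0,0],"slide":[[0,0,0.1],[0,0,0.1],[0,0,0]],"spin":[0,0,0]}'
python3 - <<'E'
from h import *
import cv2
print(jig(env.state()["ee_pos"]),env.state()["force"])
s=env.grab_frame("scene")[:,:,::-1]
cv2.imwrite("pics/d4.png",cv2.resize(s[180:300,340:480],None,fx=5,fy=5,interpolation=2))
E
```

```text
time_s: 7.3
ee_pos: [484.3, 196.7, 101.3]
ee_rot: [180.0, -0.0, 75.3]
force: [-4.3, -1.9, 13.2]
gripper_width: 0.5
gripper_force: 6.0
[-172.12019084    3.68508781  101.30491396] [-4.30545378 -1.9094681  13.18337182]
```

View pics/d4.png

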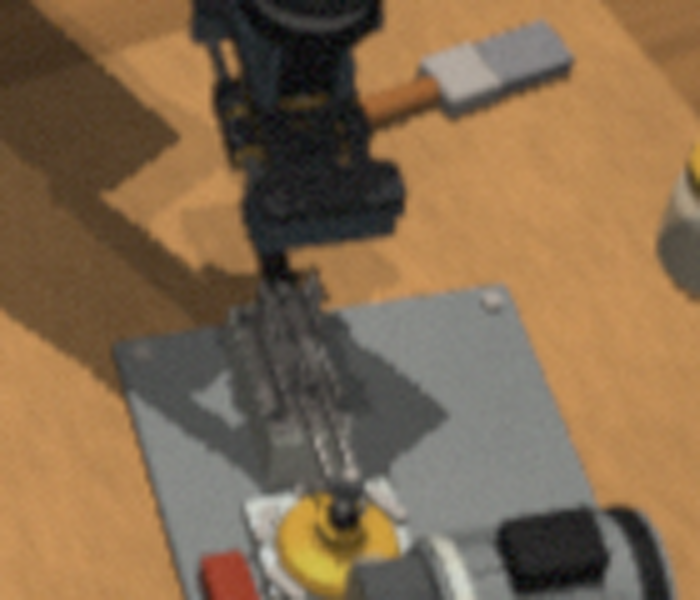

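Crop: the handle is level under the finger and the pad sits on the boss at (408,282). It's against the stop with 13 N. I'll lift off, go to above the control and remeasure the hub from both cameras.

```bash
python3 -m jog '{"jaw":[0,0,0,0,0,0],"slide":[[0,0,-0.4],[0,0,-0.9],[0,0,-1],[0,0,-1],[0,0,-1],[0,0,-0.3]],"spin":[0,0,0,0,0,0]}'
python3 -m jog '{"jaw":[45,45,45,45,45,45,45,45,45,45],"slide":[[-1,0.25,0],[-1,0.25,0],[-1,0.25,0],[-1,0.25,0],[-1,0.25,0],[-1,0.25,0],[-1,0.25,0],[-1,0.25,0],[-1,0.25,0],[0,0,0]],"spin":[0,0,0,0,0,0,0,0,0,0]}'
python3 - <<'E'
from h import *
import cv2
C=lambda x,y:(330+(x-400)/4,225+(y-300)/4); S=lambda x,y:(230+x/4,250+(y-300)/4)
print("disc",tri(S(159,420),C(580,468.5)),"boxc",tri(S(162,429),C(575,474)))
print("plate c",tri((362.5,248.7),(270,269.5)),tri((439,237.5),(194,242)),tri((391,336),(301,172)))
s=env.grab_frame("scene")[:,:,::-1];t=env.grab_frame("top")[:,:,::-1]
c=lambda i,x,y:cv2.resize(i[y:y+100,x:x+70],None,fx=5.7,fy=5.7,interpolation=2)
cv2.imwrite("pics/e1.png",np.hstack([c(s,370,195),c(t,340,220)]))
need([485,-185,230])
E
```

```text
time_s: 7.95
ee_pos: [485.6, 197.2, 241.3]
ee_rot: [179.7, -0.2, 75.3]
force: [-0.3, -0.6, -0.9]
gripper_width: 0.3
gripper_force: 0.0
time_s: 8.95
ee_pos: [480.1, -84.4, 236.9]
ee_rot: [-179.9, 0.1, 75.0]
force: [0.6, 0.3, -0.9]
gripper_width: 45.0
gripper_force: 0.0
disc (array([ 485.3, -186.2,   51. ]), [1.3, 1.3]) boxc (array([ 483.7, -184.6,   37. ]), [1.4, 1.4])
plate c (array([462.3, 112. ,   8.6]), [0.7, 0.7]) (array([523.7, 338.6,  18.9]), [1.3, 1.3]) (array([762. ,  45.4,  28.4]), [0.3, 0.3])
pos [480.1 -81.8 237.1] rot [-179.9   -0.    75.2] units [-3.28  1.04  0.23] F [-0.3 -0.4  0.2]
```

View pics/e1.png

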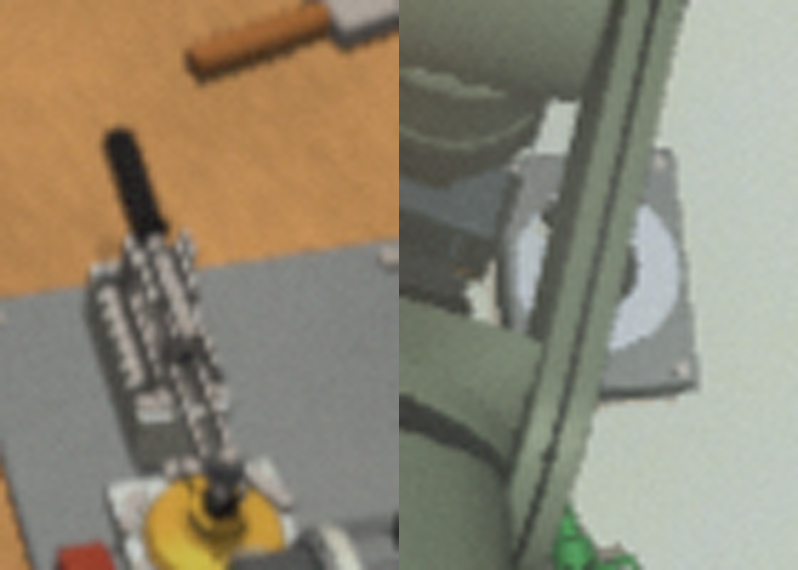

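Crop: the clamp is shut by itself, with the grip lying from (391,219) to (396,235), the bar along the block and the pad on the boss. The disc triangulates to (485,-186,51), which fits the box height. I'll check the grip projection and go over the dial.

```bash
python3 -c "
from h import *
print(proj('scene',wld([-204,2,96])),proj('scene',wld([-126,2,96])))"
python3 -m jog '{"jaw":[45,45,45,45,45],"slide":[[-0.85,0.25,0],[-0.85,0.25,0],[-0.85,0.25,0],[-0.85,0.3,0],[0,0,0]],"spin":[0.92,0.92,0.92,0.9,0]}'
python3 -c "
from h import *
need([485,-186,72])"
```

```text
[390.8 217.9] [397.4 238.6]
time_s: 9.55
ee_pos: [464.1, -187.3, 237.4]
ee_rot: [-180.0, 0.1, 45.8]
force: [0.3, -0.3, 0.7]
gripper_width: 45.2
gripper_force: 0.0
pos [ 464.1 -187.3  237.4] rot [-1.80e+02  1.00e-01  4.58e+01] units [0.52 0.47 5.51] F [ 0.3 -0.3  0.7]
```

The grip sits where a shut clamp must be, within 1–3 px. Now down over the dial.

```bash
python3 -m jog '{"jaw":[45,45,45,45,45,45,45,45],"slide":[[0.52,0.47,0.5],[0,0,0.9],[0,0,0.9],[0,0,0.9],[0,0,0.9],[0,0,0.7],[0,0,0.7],[0,0,0]],"spin":[0,0,0,0,0,0,0,0]}'
python3 -c "
from h import *
need([485,-186,70])
import cv2
s=env.grab_frame('scene')[:,:,::-1]
cv2.imwrite('pics/e2.png',cv2.resize(s[200:320,210:340],None,fx=5,fy=5,interpolation=2))"
```

```text
time_s: 10.35
ee_pos: [483.8, -182.4, 70.3]
ee_rot: [-179.6, 0.1, 46.1]
force: [-0.1, 0.4, 0.6]
gripper_width: 45.4
gripper_force: 0.0
pos [ 483.8 -182.4   70.3] rot [-1.796e+02  1.000e-01  4.610e+01] units [-0.06  0.11  0.01] F [-0.1  0.4  0.6]
```

View pics/e2.png

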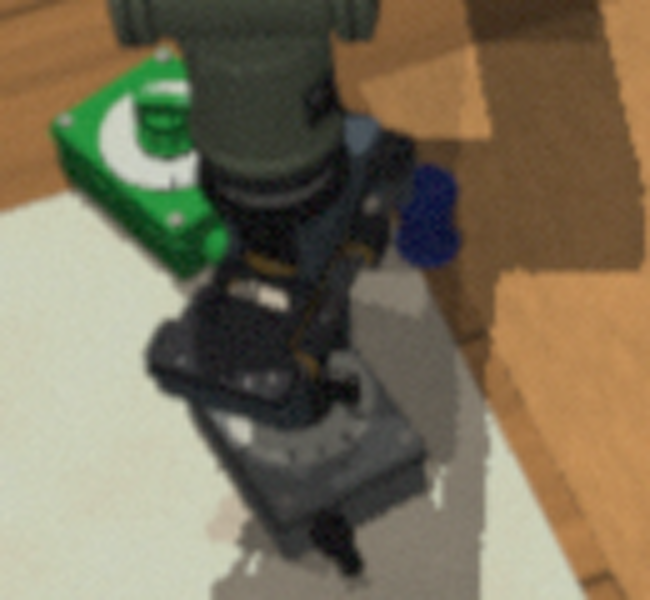

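Crop: the lever's pointer end shows at (278,278) just beyond the gripper, over the grey box; the spool and green box are clear. Closing gently.

```bash
python3 -m jog '{"jaw":[20,20,20,20],"slide":[[-0.06,0.1,0],[0,0,0],[0,0,0],[0,0,0]],"spin":[0,0,0,0]}' 8
python3 -m jog '{"jaw":[5,5,5,5,5,5],"slide":[[0,0,0],[0,0,0],[0,0,0],[0,0,0],[0,0,0],[0,0,0]],"spin":[0,0,0,0,0,0]}' 8
python3 -c "
from h import *
need([485,-186,70]);print(env.state()['torque'])"
```

```text
time_s: 10.8
ee_pos: [486.9, -188.4, 73.7]
ee_rot: [179.9, -0.0, 46.0]
force: [-0.0, -0.1, -1.0]
gripper_width: 20.4
gripper_force: 0.0
time_s: 11.4
ee_pos: [483.9, -185.7, 73.1]
ee_rot: [-179.6, 0.0, 45.9]
force: [-4.7, 8.2, 7.2]
gripper_width: 10.0
gripper_force: 8.0
pos [ 483.9 -185.7   73.1] rot [-179.6    0.    45.9] units [0.02 0.03 0.1 ] F [-4.7  8.2  7.2]
[1.35892232 0.83215007 0.06157608]
```

```bash
python3 -m jog '{"jaw":[5,5,5],"slide":[[0,-0.05,0.05],[0,0,0],[0,0,0]],"spin":[0,0,0]}' 8
python3 -m jog '{"jaw":[5,5,5],"slide":[[0,-0.05,0],[0,0,0],[0,0,0]],"spin":[0,0,0]}' 8
python3 -c "
from h import *
need([485,-186,70]);print(env.state()['torque'])"
```

```text
time_s: 11.7
ee_pos: [483.9, -185.8, 72.3]
ee_rot: [-179.8, 0.0, 46.0]
force: [-4.8, 5.8, 9.6]
gripper_width: 9.9
gripper_force: 8.0
time_s: 12.0
ee_pos: [483.8, -185.7, 72.3]
ee_rot: [-179.9, -0.0, 46.0]
force: [-2.0, 1.8, 5.8]
gripper_width: 9.8
gripper_force: 8.0
pos [ 483.8 -185.7   72.3] rot [-179.9   -0.    46. ] units [0.02 0.03 0.08] F [-2.   1.8  5.8]
[0.44044496 0.44319117 0.06038188]
```

```bash
python3 -m jog '{"jaw":[5,5,5],"slide":[[0,-0.03,-0.04],[0,0,0],[0,0,0]],"spin":[0,0,0]}' 25
python3 -m jog '{"jaw":[5,5,5,5,5],"slide":[[0,0,0],[0,0,0],[0,0,0],[0,0,0],[0,0,0]],"spin":[0.5,0.5,0.5,0.5,0]}' 25
python3 -c "
from h import *
need([485,-186,70]);print(env.state()['torque'])"
```

```text
time_s: 12.3
ee_pos: [483.8, -185.7, 72.3]
ee_rot: [180.0, 0.0, 46.0]
force: [1.3, -0.7, -4.8]
gripper_width: 9.6
gripper_force: 25.0
time_s: 12.8
ee_pos: [483.7, -185.5, 72.4]
ee_rot: [-180.0, 0.0, 30.0]
force: [2.0, 0.1, -4.0]
gripper_width: 9.8
gripper_force: 25.0
pos [ 483.7 -185.5   72.4] rot [-180.    0.   30.] units [0.03 0.04 0.08] F [ 2.   0.1 -4. ]
[-0.00638061 -0.258388    0.05132807]
```

```bash
python3 -m jog '{"jaw":[5,5,5,5,5,5,5,5,5],"slide":[[0,0,0],[0,0,0],[0,0,0],[0,0,0],[0,0,0],[0,0,0],[0,0,0],[0,0,0],[0,0,0]],"spin":[0.5,0.5,0.5,0.5,0.5,0.5,0.5,0.5,0]}'
python3 -c "
from h import *
need([485,-186,70]);print(env.state()['torque'])"
python3 -m jog '{"jaw":[5,5,5,5,5,5,5,5,5],"slide":[[0,0,0],[0,0,0],[0,0,0],[0,0,0],[0,0,0],[0,0,0],[0,0,0],[0,0,0],[0,0,0]],"spin":[0.5,0.5,0.5,0.5,0.5,0.5,0.45,0,0]}'
python3 -c "
from h import *
need([485,-186,70]);print(env.state()['torque'])
import cv2
s=env.grab_frame('scene')[:,:,::-1];t=env.grab_frame('top')[:,:,::-1]
c=lambda i,x,y:cv2.resize(i[y:y+100,x:x+70],None,fx=5.7,fy=5.7,interpolation=2)
cv2.imwrite('pics/e3.png',np.hstack([c(s,235,235),c(t,340,220)]))"
```

```text
time_s: 13.7
ee_pos: [483.6, -185.1, 72.4]
ee_rot: [-179.9, 0.0, -1.9]
force: [1.6, 1.9, -4.3]
gripper_width: 9.9
gripper_force: 25.0
pos [ 483.6 -185.1   72.4] rot [-179.9    0.    -1.9] units [0.05 0.03 0.08] F [ 1.6  1.9 -4.3]
[ 0.34582969 -0.25015734  0.13294626]
time_s: 14.6
ee_pos: [483.6, -184.8, 72.4]
ee_rot: [-179.9, 0.1, -29.5]
force: [2.6, 4.4, -6.7]
gripper_width: 10.1
gripper_force: 25.0
pos [ 483.6 -184.8   72.4] rot [-1.799e+02  1.000e-01 -2.950e+01] units [0.06 0.01 0.08] F [ 2.6  4.4 -6.7]
[ 0.92322423 -0.44033445  0.15573669]
```

View pics/e3.png

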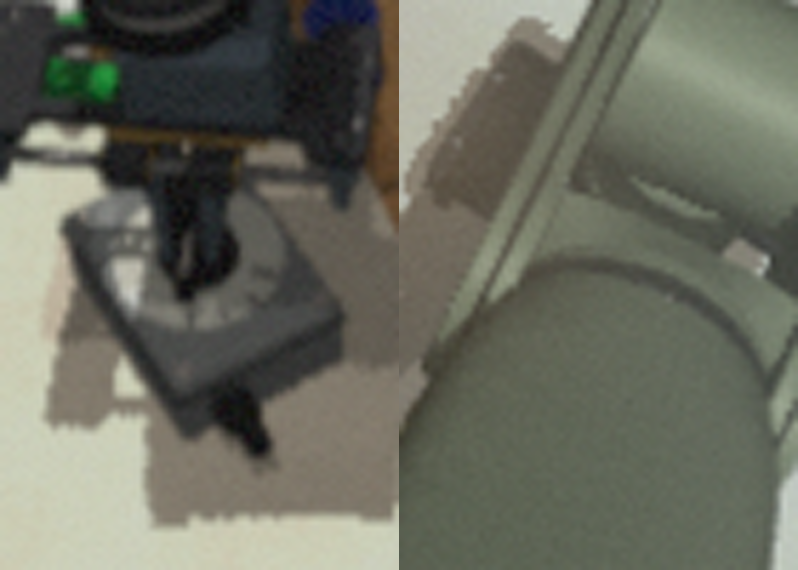

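Crop: the lever's pointer, held in the fingers, points at the third tick at scene (268,291). The tool has turned 75.5° (third click is 75°), and the torque of 0.156 N m fits. Handing in.

```bash
python3 -c "
from workcell import env
print(env.job_done())"
```

```text
the job is handed in; nothing more can be done
None
```

The clamp is shut over centre with its pad on the foot, and I handed the job in with the gripper holding the grey control's dial at the third click (tool turned 75.5° against a nominal 75°). The robot clock read about 15 s; no verdict came back.

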